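# Close the slip roll and hold the pinch on the fourth click

## Robot

A 6-joint arm with a two-finger parallel gripper is mounted at the origin on the work surface. World frame = base frame: x ahead of the robot, y to its left, z up, the work surface at z = 0. Lengths are in m, angles in degrees, forces in N, time in s.
With the tool pointing down it reaches from about 0.35 to 0.925 m from the base axis. Payload 6.4 kg.
Tool frame: the origin (TCP) lies at the very end of the fingers, on their centre line; the grasp point (between the pads) lies 19 mm behind it; x points along the fingers, z is the direction in which the jaws open and shut, and the axes are right-handed (so a half turn about x gives the same grasp; the last joint's range is limited). The gripper opens to 94 mm and grips with 3 to 60 N. Pads are 16 mm wide; open, the fingers measure 119 mm over their backs; the gripper's body (75 mm by 177 mm) begins 78 mm behind the grasp point.
Start: joints at [-83.256, 14.043, 89.255, -0, 76.702, -9.975], TCP at [0.187, -0.623, 0.205] pointing down, gripper open.
Joint ranges: [-179.41, 179.41], [-58.25, 129.5], [7.25, 145.43], [-54.29, 234.29], [11.92, 165.04], [-157.13, 157.13]. Speed limits (degrees/s): [147.25, 147.25, 180, 180, 180, 180].

## Interface

Orientations are given as a 3x3 rotation matrix whose columns are the frame's x, y, z axes.
In Python, from plant import readout, imaging, ctrl gives the robot as it stands.
- The arm moves only by the shell command python3 -m creep 'ROWS' [FORCE]. ROWS is JSON, a list of rows, each a list of 5 numbers: the shift along the world's x, y, z in units of 40 mm (1.0 is 40 mm), then the turn about the world's z in degrees, then the closure in counts, from 0 (fully open) to 255 (shut). A call has 1 to 5 rows; each row shifts and turns the commanded pose from where the row before left it; what a row does not reach is not made up. A row lasts 1/8 s, in which the tool goes at most 62.5 mm and 10.7 degrees, less where a joint would pass 70% of its speed; a pose out of reach is approached as far as the arm can. A call is refused whole if a number of a shift passes 1 or a number of a turn 10.7, either way. A call with a gripper value outside its range is refused whole. The fingers move at their own pace and stop on an object; FORCE is the grip in N (left out, the last holds). Time passes only in rows, so rows that do not move let the fingers close. It gives the time, the measured TCP pose, the force and the opening at its end, in the units of the state.
- readout.read_state(): the state, without advancing time (a new reading comes with each control period).
- imaging.capture(name): name is "side" or "top" or "wrist"; returns a dict with "image" (400x640x3 uint8, red, green, blue), "range_z" (400x640 float32, m along the optical axis (not along the pixel's ray), 0 where there is no reading), "intrinsics" (3x3 intrinsics, pixels), "xyz" and "rotation" of the camera in the world. Camera axes: x right, y up, looking along -z (the intrinsics and any distortion apply to the point x, -y, -z); pixel columns grow to the right and rows downward; lengths in m; the calibration is good to about 2 mm. A picture is of the moment at which its call begins.
- ctrl.finish_job(): hands the job in, once; it reports no verdict.
Trained networks look in the newest picture that a camera, given by its name, has taken for a name from the list of things; names that differ only in an ending like _2 or _b are one class to them, and where a whole thing is asked for, a point or a joint stands for the part that bears it (a point fixed in the world has none). Each returns a list of dicts, best first, with "p" (0 to 1); they miss things now and then, are a little off and sometimes report something else, mostly with a low value. They report only what shows in the picture. A call takes as long as a camera call.
- imaging.recognise(camera, name): "position" ([row, column] in pixels, amid what is visible of it).
The state is a dict: "clock": time; "joint_positions": joint angles; "qd": joint speeds; "joint_efforts": joint torques, N m; "eef_pos": TCP position; "ee_rot": TCP orientation; "wrist_force": force on the tool from outside, world axes, zero at the start; "wrist_torque": the same for the moment, N m; "gripper_width": finger opening in m.
Only numpy, scipy, OpenCV 4.12 (cv2) and the standard library are available. Lean on these libraries where they do the work, as an engineer would, in place of code of your own. Each camera call takes 0.05 s, during which the arm holds its last target. There are 200 camera calls.

## Task

Get the bench slip roll ready to bend the copper sheet: swing the keeper bar shut over the top roll's bearing until it snaps home past its catch, and only then draw the pinch lever towards the front of the machine, four clicks from rest and never on to a fifth. The lever springs back when let go, so the program finishes while the gripper is still holding it on the fourth click. Leave the other things on the bench where they are.

Things in the scene. Friction and masses are not known exactly. Their poses are not given: they have to be found in the camera images.
- slip_roll: Bench slip roll (three-roll sheet bender) fixed to the bench. Origin on the bench under the top roll's middle; x from its front (sheet side, facing the robot) to its back, y left along the rolls. Bed plate x -75 to 150, y +-200 mm; two blue-green cast frames 130 x 26 mm at y +-140, tops 160 mm above the bench. Only keeper, lever and click quadrant come near or above that height.
- sheet_front (a point): Middle of the front edge of the copper sheet, 180 mm wide, that waits level in the machine 112 mm above the bench on an infeed table 220 mm wide (fixed).
- keeper (a joint): Keeper: steel bar 118 x 20 x 8 mm on the right (-y) frame, swings level about an upright stud. 0 = shut: bar points to the machine's front (-x) over the brass bearing, against a stop. Grows to 1.75 rad as it opens outwards, to -y (counter-clockwise from above); starts at 0.7 to 1.4. Swings freely (0.5 N) and stays where left.
- keeper_catch (a point): Spring ball in the frame's top under the shut bar. From 0.18 down to 0.085 rad it resists the closing keeper with up to about 6 N at the knob; past that the keeper snaps to 0 and stays shut.
- keeper_pivot (a point): Axis of the keeper's stud, at half the bar's thickness (168 mm above the bench); 45 mm behind the slip roll's origin, over the right-hand frame.
- keeper_knob (a point): Centre of the keeper's upright orange round knob, 18 mm dia., 40 mm tall, standing on the bar 85 mm from the pivot; this point is 194 mm above the bench, the knob's top 212, its foot (the bar's top) 172.
- pinch_lever (a joint): Pinch lever with red ball, left (+y) of the machine, on a shaft along the machine's y. 0 = at rest on its stop, leaning 0.419 rad (24 degrees) from upright to the machine's back; grows as the ball is drawn over the top to the front (-x), up to 1.257. Clicks every 0.2094 rad (12 degrees, 27 mm at the ball): the fourth seats at 0.838, a fifth begins past 0.942. Lifts the pinch roll 1 mm a click.
- click_quadrant (a point): Middle of the fixed toothed steel quadrant that the lever's spring pin rides on. Pull at the ball along its path: about 10 N just past a notch, falling evenly to 2 N just before the next, then jumping back to 10 N as the pin seats: that is the click. The return spring beats the pin: let go anywhere, the lever flies back to 0.
- lever_pivot (a point): The pinch lever's pivot axis (along the machine's y), in the plane in which the ball moves: 20 mm in front of the slip roll's origin, 205 mm to its left, 100 mm above the bench.
- lever_knob (a point): Centre of the pinch lever's red ball, 32 mm dia., 130 mm from lever_pivot; 219 mm above the bench at rest and again on the fourth click, 230 when upright. Under it the lever is a 10 mm rod for 10 mm, then a bar 16 mm (x) by 8 mm. Best taken from above with one finger behind the ball and one before it: pinched only from the sides, along y, it creeps out of the pads.
- mallet: Wooden mallet lying on the bench, head 52 mm dia. x 85, handle 190 mm, 52 mm high. Bystander; origin underneath, x from handle to head.
- copper_bowl: Copper bowl, 110 mm across, 45 mm high. Bystander; origin at the middle of its underside.
- flux_jar: Amber glass jar with black lid, 58 mm dia., 70 mm high. Bystander; origin at the middle of its underside.
- brass_cup: Brass cup, 68 mm across, 75 mm high, standing in front of the slip roll's right end. Bystander; origin at the middle of its underside.
- oil_can: Blue can, 60 mm dia., 85 mm high. Bystander; origin at the middle of its underside.
- pliers: Pliers with yellow handles lying in front of the slip roll's left end, 190 x 55 mm, 14 mm high. Bystander; origin near the joint, x towards the jaws.

How it is judged:
By the outcome, as a careful person would: the job done as asked, in the order asked, and still so for the second after the job is handed in, while the arm keeps its last pose, push and grip.
It also fails if it takes over 61 s, if anything falls off the work surface, if the arm or the gripper's body presses on something with over 40 N, if the wrist force passes 120 N, or if a joint passes its speed limit or range.

## Working session

There is one attempt and no reset: what is moved stays moved. The work goes in short steps, Python scripts to look and compute and a shell command to move; the robot and the scene stay as the last step left them, time stands still between calls to the robot, and variables do not carry over. Pictures are saved under pics/ and viewed, about 8 in all and at most 12, crops included, and the job is handed in when it is done.

```bash
mkdir -p pics; ls; cat > h.py <<'E'
import numpy as np, cv2
from plant import readout, imaging, ctrl
def cap(n):
    return imaging.capture(n)
def w(c,row,col,z=None):
    """pixel -> world, by depth, or on the plane of height z"""
    K=np.array(c["intrinsics"]);R=np.array(c["rotation"]);t=np.array(c["xyz"])
    d=np.array([(col-K[0,2])/K[0,0],-(row-K[1,2])/K[1,1],-1.0])
    if z is None:
        r=c["range_z"][max(0,int(row)-1):int(row)+2,max(0,int(col)-1):int(col)+2]; r=r[r>0]
        s=np.median(r) if len(r) else np.nan
    else: s=(z-t[2])/(R@d)[2]
    return t+R@(d*s)
def save(c,f): cv2.imwrite(f,c["image"][:,:,::-1])
E
python3 - <<'E'
from h import *
s=readout.read_state()
print({k:np.round(v,3) for k,v in s.items()})
for n in("top","side"):
    c=cap(n);save(c,f"pics/{n}0.png");print(n,np.round(c["xyz"],3),{k:v for k,v in c.items() if k not in("image","range_z","intrinsics","xyz","rotation")})
    for o in("slip_roll","keeper_knob","keeper_pivot","keeper","lever_knob","lever_pivot","click_quadrant","sheet_front","brass_cup","oil_can","flux_jar","copper_bowl","mallet","pliers"):
        for r in imaging.recognise(n,o)[:2]:
            p=r["position"];print(o,round(r["p"],2),np.round(p),np.round(w(c,*p),3))
E
```

```text
pics
{'clock': np.float64(0.0), 'joint_positions': array([-8.3256e+01,  1.4083e+01,  8.9322e+01, -1.0000e-03,  7.6699e+01,
       -9.9750e+00]), 'qd': array([ 0.034, -0.1  , -0.069,  0.002, -0.031, -0.072]), 'joint_efforts': array([ 0.0000e+00, -4.1583e+01, -3.1461e+01,  6.8000e-02,  3.3000e-02,
       -0.0000e+00]), 'eef_pos': array([ 0.187, -0.622,  0.204]), 'ee_rot': array([[-0.   ,  0.958,  0.288],
       [ 0.002,  0.288, -0.958],
       [-1.   ,  0.   , -0.002]]), 'wrist_force': array([-0.116,  0.37 ,  0.321]), 'wrist_torque': array([-0.046, -0.011,  0.001]), 'gripper_width': np.float64(0.094)}
top [0.358 0.041 1.446] {}
slip_roll 0.62 [192. 316.] [0.546 0.043 0.151]
keeper_knob 0.8 [177. 370.] [ 0.594 -0.135  0.169]
keeper_pivot 0.82 [191. 314.] [0.55  0.052 0.152]
keeper 0.7 [178. 373.] [ 0.587 -0.144  0.172]
lever_knob 0.45 [184. 255.] [0.559 0.235 0.223]
lever_pivot 0.76 [191. 315.] [0.55  0.047 0.151]
click_quadrant 0.82 [189. 316.] [0.555 0.043 0.152]
sheet_front 0.88 [188. 316.] [0.559 0.043 0.15 ]
brass_cup 0.87 [222. 374.] [ 0.454 -0.166  0.006]
oil_can 0.67 [164. 442.]
[... 511 characters left out ...]
 0.252 0.185]
lever_pivot 0.92 [214. 307.] [0.519 0.112 0.11 ]
lever_pivot 0.62 [162. 337.] [ 0.562 -0.15   0.166]
click_quadrant 0.63 [216. 305.] [0.486 0.176 0.157]
click_quadrant 0.35 [157. 346.] [ 0.648 -0.382  0.053]
sheet_front 0.77 [216. 306.] [0.481 0.177 0.158]
sheet_front 0.68 [269. 213.] [0.683 0.399 0.003]
brass_cup 0.92 [198. 366.] [ 0.424 -0.136  0.064]
oil_can 0.59 [157. 348.] [ 0.637 -0.386  0.054]
flux_jar 0.74 [160. 387.] [ 0.473 -0.438  0.066]
flux_jar 0.5 [218. 280.] [0.534 0.237 0.166]
copper_bowl 0.71 [268. 212.] [0.688 0.399 0.005]
copper_bowl 0.27 [218. 276.] [0.538 0.251 0.174]
mallet 0.64 [342. 247.] [0.408 0.549 0.034]
pliers 0.66 [286. 297.] [ 0.426  0.306 -0.   ]
```

```bash
python3 - <<'E'
import cv2,numpy as np
a=cv2.imread("pics/top0.png");b=cv2.imread("pics/side0.png")
a=cv2.resize(a[135:265,220:420],(800,520),interpolation=cv2.INTER_CUBIC)
cv2.imwrite("pics/topc.png",a)
cv2.imwrite("pics/sidec.png",cv2.resize(b[120:300,220:420],(640,576),interpolation=cv2.INTER_CUBIC))
E
```

```text
(no output)
```

View pics/topc.png

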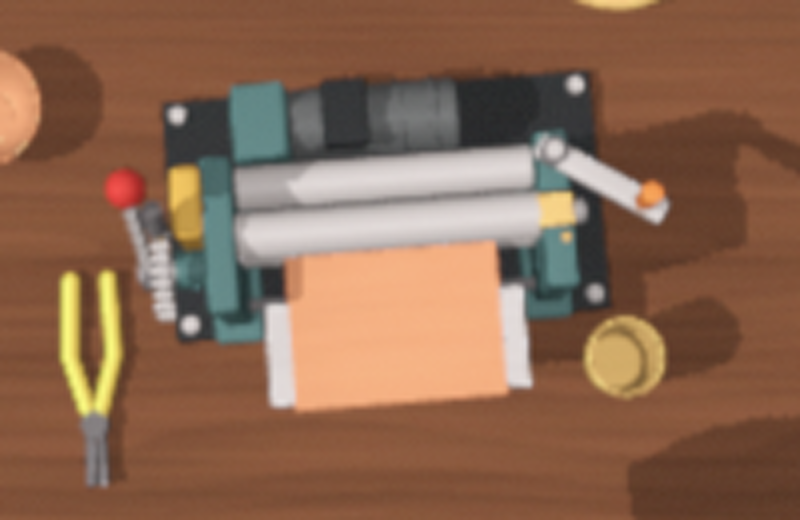

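View pics/sidec.png

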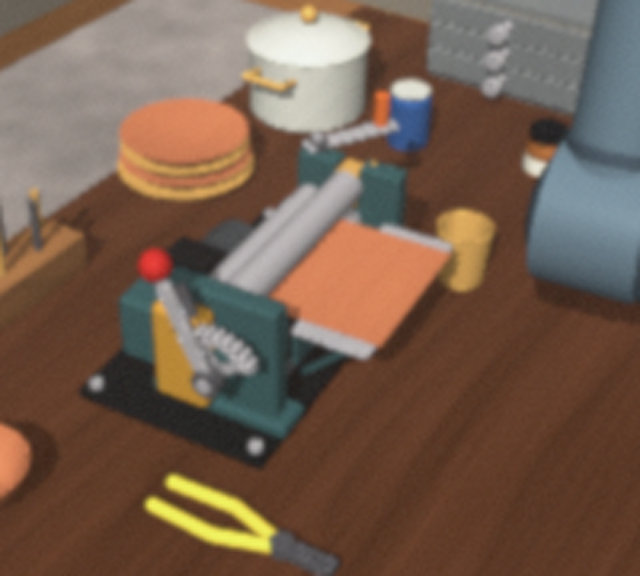

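```bash
cat >> h.py <<'E'
def blob(c,hlo,hhi,smin,roi):
    hsv=cv2.cvtColor(c["image"],cv2.COLOR_RGB2HSV);r0,r1,q0,q1=roi
    h=hsv[r0:r1,q0:q1,0].astype(int);h=np.where(h>170,h-180,h)
    m=(h>=hlo)&(h<=hhi)&(hsv[r0:r1,q0:q1,1]>smin)&(hsv[r0:r1,q0:q1,2]>90)
    n,l,s,ce=cv2.connectedComponentsWithStats(m.astype(np.uint8))
    if n<2:return None
    i=1+np.argmax(s[1:,4]);return ce[i][1]+r0,ce[i][0]+q0,s[i,4]
def ray(c,p):
    a=w(c,p[0],p[1],0.0);t=np.array(c["xyz"]);d=a-t;return t,d/np.linalg.norm(d)
def tri(*cr):
    A=np.zeros((3,3));b=np.zeros(3)
    for t,d in cr:
        P=np.eye(3)-np.outer(d,d);A+=P;b+=P@t
    return np.linalg.solve(A,b)
E
python3 - <<'E'
from h import *
T=cap("top");S=cap("side")
rt=blob(T,-9,5,170,(165,200,235,265));rs=blob(S,-9,5,170,(185,225,255,285))
print("red",rt,rs,w(T,*rt[:2],z=.221),w(S,*rs[:2],z=.219),tri(ray(T,rt),ray(S,rs)))
ot=blob(T,5,17,170,(170,195,375,392));os=blob(S,3,16,170,(140,165,330,343))
print("or",ot,os)
if ot and os: print(w(T,*ot[:2],z=.208),w(S,*os[:2],z=.194),tri(ray(T,ot),ray(S,os)))
f=lambda x,y:(135+y/4,220+x/4)
b=[w(T,*f(*q),z=.016)[:2] for q in((177,115),(575,84),(190,325),(595,293))]
print("bolts",np.round(b,4))
for i,j in((0,1),(2,3)): 
    v=b[i]-b[j];print("yaw",np.degrees(np.arctan2(-v[0],v[1])))
for i,j in((0,2),(1,3)): 
    v=b[i]-b[j];print("yaw",np.degrees(np.arctan2(v[1],v[0])))
print("bolt mean",np.mean(b,0),"stud",w(T,*f(551,149),z=.176))
E
```

```text
red (np.float64(181.53333333333333), np.float64(250.73333333333332), np.int32(75)) (np.float64(201.825), np.float64(267.5625), np.int32(80)) [0.56821628 0.2496987  0.221     ] [0.57041715 0.24702978 0.219     ] [0.56813952 0.24961955 0.22149323]
or (np.float64(185.0), np.float64(380.5), np.int32(2)) (np.float64(152.52941176470588), np.float64(338.47058823529414), np.int32(34))
[ 0.55975331 -0.16135423  0.208     ] [ 0.57076776 -0.17333251  0.194     ] [ 0.56236887 -0.16163511  0.20165939]
bolts [[ 0.67    0.236 ]
 [ 0.6999 -0.1325]
 [ 0.4754  0.221 ]
 [ 0.5049 -0.1483]]
yaw 4.629699171471143
yaw 4.578129948631894
yaw 4.40629098235638
yaw 4.627964698376088
bolt mean [0.58754705 0.04409059] stud [ 0.60719732 -0.0926551   0.176     ]
```

```bash
python3 -m creep '[[0.6,0.7,0.6,6,80],[0.8,0.94,0.4,6,80],[0.8,0.94,0,6,80],[0.8,0.94,0,6,80],[0.8,0.94,0,6,80]]' 30
python3 -m creep '[[0.8,0.94,0,3,130],[0.8,0.94,0,0,130],[0.8,0.94,0,0,130],[0.8,0.94,0,0,130],[0.8,0.94,0,0,130]]'
```

```text
clock: 2.22
eef_pos: [0.3399, -0.4429, 0.2457]
ee_rot: [[0.0, 0.683, 0.73], [-0.0, 0.73, -0.683], [-1.0, -0.0, 0.001]]
wrist_force: [-0.0, -0.5, -0.1]
gripper_width: 0.0644
clock: 2.85
eef_pos: [0.4999, -0.2548, 0.2457]
ee_rot: [[0.0, 0.647, 0.763], [-0.0, 0.763, -0.647], [-1.0, 0.0, 0.001]]
wrist_force: [0.3, -0.8, 0.3]
gripper_width: 0.0461
```

```bash
python3 -m creep '[[0.8,0.9,0,0,130],[0.8,0.9,0,0,130],[0.18,0.24,0,0,130],[0,0,0,0,130]]'
python3 - <<'E'
from h import *
c=cap("wrist");save(c,"pics/wrist1.png")
print(readout.read_state()["eef_pos"])
o=blob(c,3,16,150,(0,400,0,640));print(o,w(c,*o[:2],z=.205),w(c,*o[:2]))
print(imaging.recognise("wrist","keeper_knob")[:2])
E
```

```text
clock: 3.35
eef_pos: [0.5701, -0.1745, 0.2453]
ee_rot: [[-0.0, 0.646, 0.764], [-0.0, 0.764, -0.646], [-1.0, -0.001, -0.0]]
wrist_force: [-0.9, -0.7, -0.4]
gripper_width: 0.0463
[ 0.56973206 -0.175119    0.24536661]
(np.float64(111.37589165719012), np.float64(469.70574451221614), np.int32(29019)) [ 0.6882403  -0.17549484  0.205     ] [ 7.47242120e-01 -2.35697089e-01  9.55921399e-05]
[{'position': [149.9, 296.5], 'p': 0.9}]
```

View pics/wrist1.png

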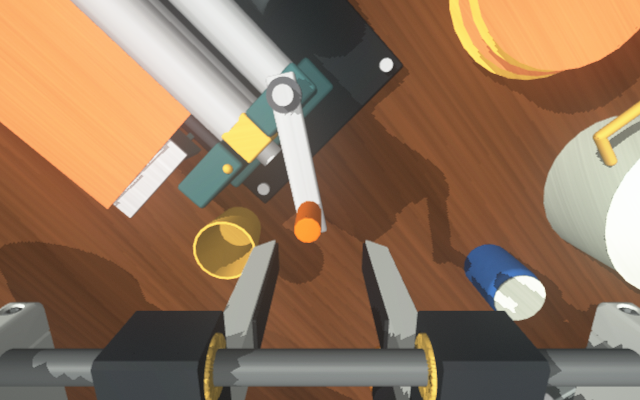

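The wrist view shows the knob's top at about (row 230, col 307), just ahead of the open fingers, with the stud at (95, 284).

```bash
python3 - <<'E'
from h import *
c=cap("wrist")
k=w(c,230,307,z=.212);print(k,w(c,230,307),"stud",w(c,95,284,z=.18),w(c,95,284),w(c,168,226),np.hypot(*(k-w(c,95,284,z=.18))[:2]))
E
```

```text
[ 0.56567695 -0.16928316  0.212     ] [ 0.56550522 -0.16944887  0.21138302] stud [ 0.60742105 -0.09629405  0.18      ] [ 0.6073854  -0.09626108  0.17949705] [ 0.53810501 -0.10592867  0.16235124] 0.0840831713690329
```

```bash
python3 -m creep '[[-0.1,0.14,0,8,130],[0,0,-0.8,0,130],[0,0,-0.8,0,130],[0,0,0,0,175],[0,0,0,0,175]]'
python3 - <<'E'
from h import *
c=cap("wrist");save(c,"pics/wrist2.png");print(readout.read_state()["eef_pos"],readout.read_state()["gripper_width"])
E
```

```text
clock: 4.12
eef_pos: [0.5665, -0.1699, 0.1829]
ee_rot: [[0.002, 0.535, 0.845], [-0.001, 0.845, -0.535], [-1.0, 0.0, 0.002]]
wrist_force: [0.1, -0.0, 0.3]
gripper_width: 0.0309
[ 0.56691369 -0.16990992  0.1833805 ] 0.029811650482327652
```

View pics/wrist2.png

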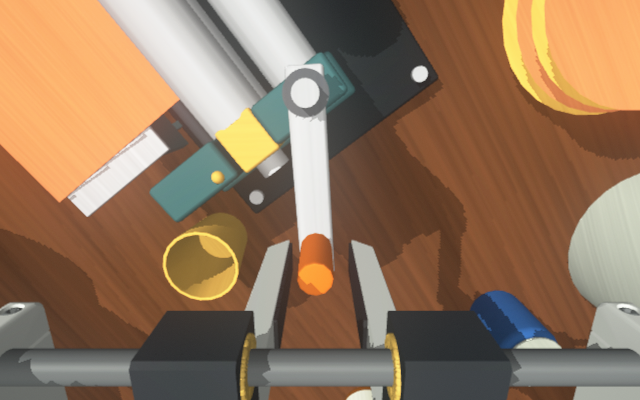

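The knob (row 278, col 316) stands between the fingers (tips near cols 285 and 355). I'll swing it along the arc.

```bash
python3 -m creep '[[-0.16,0.11,0,-5,175],[-0.16,0.12,0,-5,175],[-0.14,0.145,0,-5,175],[-0.14,0.145,0,-5,175],[-0.11,0.17,0,-5,175]]'
python3 -m creep '[[-0.11,0.17,0,-5,175],[-0.075,0.185,0,-5,175],[-0.075,0.185,0,-5,175],[-0.05,0.21,0,-6,175],[0,0,0,0,175]]'
python3 - <<'E'
from h import *
c=cap("wrist");save(c,"pics/wrist3.png");s=readout.read_state();print(s["eef_pos"],s["wrist_force"])
E
```

```text
clock: 4.8
eef_pos: [0.5386, -0.1421, 0.1836]
ee_rot: [[0.003, 0.843, 0.538], [-0.002, 0.538, -0.843], [-1.0, 0.002, 0.004]]
wrist_force: [-0.6, -1.1, 0.3]
gripper_width: 0.0293
clock: 5.42
eef_pos: [0.5262, -0.1115, 0.1832]
ee_rot: [[0.003, 0.979, 0.205], [-0.001, 0.205, -0.979], [-1.0, 0.002, 0.002]]
wrist_force: [0.3, -0.2, -0.5]
gripper_width: 0.0297
[ 0.52612462 -0.11168022  0.18290639] [-0.23088669 -0.76167777  0.45875393]
```

View pics/wrist3.png

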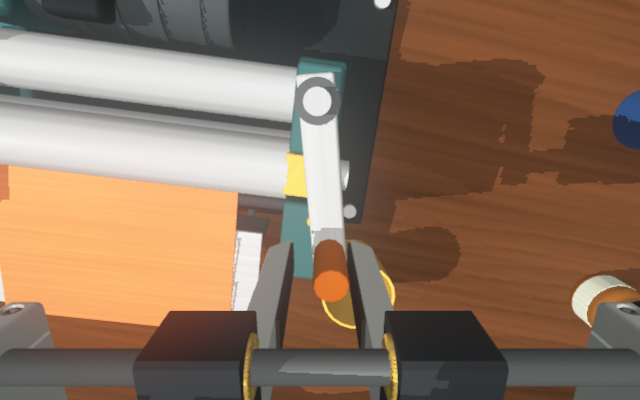

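The bar still stands a few degrees open, with the knob (row 285, col 331) against the outer finger. I'll push on past the catch.

```bash
python3 -m creep '[[-0.02,0.1,0,-3,175],[-0.02,0.1,0,-3,175],[0,0.1,0,0,175],[0,0.05,0,0,175],[0,0,0,0,175]]'
python3 - <<'E'
from h import *
c=cap("wrist");save(c,"pics/wrist4.png");s=readout.read_state();print(s["eef_pos"],s["wrist_force"])
E
```

```text
clock: 6.1
eef_pos: [0.5238, -0.097, 0.1814]
ee_rot: [[-0.0, 0.995, 0.101], [0.0, 0.101, -0.995], [-1.0, -0.0, -0.0]]
wrist_force: [0.3, -0.2, 0.0]
gripper_width: 0.0292
[ 0.52377393 -0.09713736  0.18138893] [-1.09419855 -0.05546527  0.07863854]
```

View pics/wrist4.png

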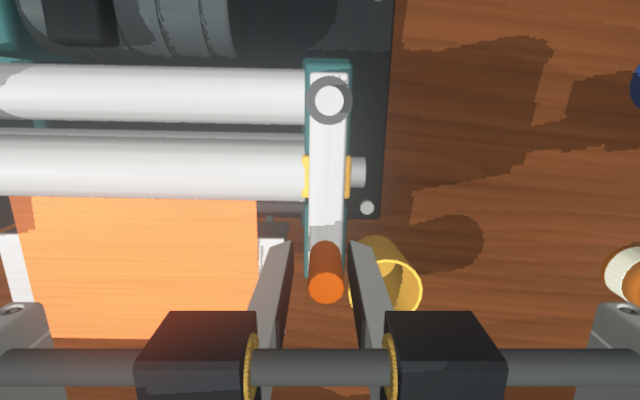

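The bar now lies parallel over the frame and brass bearing (stud at row 100, col 329; knob at row 287, col 326). The knob has left the pushing finger and there is no force, so it snapped home. Next I rise and go over to the lever.

```bash
python3 -m creep '[[0,0,0.9,0,175],[0,0,1,0,175],[0,0,0.3,0,95],[0.1,0.9,0,9.8,95],[0.1,0.9,0,9.8,95]]'
python3 -m creep '[[0.12,0.98,0,9.8,95],[0.12,0.98,0,9.8,95],[0.12,0.98,0,9.8,95],[0.12,0.98,0,9.8,95],[0.12,0.98,0,9.8,95]]'
python3 -m creep '[[0.12,0.98,0,9.8,95],[0.12,0.96,0,9.8,95],[0.1,0,0,0.5,95],[0,0,0,0,95]]'
python3 - <<'E'
from h import *
c=cap("wrist");save(c,"pics/wrist5.png");s=readout.read_state();print(s["eef_pos"],s["ee_rot"][:,2],s["joint_positions"])
o=blob(c,-9,4,170,(0,400,0,640));print(o,w(c,*o[:2],z=.221))
T=cap("top");save(T,"pics/top5.png");S=cap("side")
k=imaging.recognise("top","keeper_knob")[:1]+imaging.recognise("side","keeper_knob")[:1];print(k)
st=blob(S,3,16,170,(140,190,325,360));print(st, st and w(S,*st[:2],z=.194))
E
```

```text
clock: 6.78
eef_pos: [0.5314, -0.0247, 0.2682]
ee_rot: [[-0.002, 0.902, 0.432], [0.001, 0.432, -0.902], [-1.0, -0.001, -0.001]]
wrist_force: [0.4, 0.3, -0.8]
gripper_width: 0.0558
clock: 7.4
eef_pos: [0.5552, 0.1719, 0.2678]
ee_rot: [[-0.002, 0.265, 0.964], [-0.0, 0.964, -0.265], [-1.0, -0.001, -0.002]]
wrist_force: [0.5, -0.2, -0.7]
gripper_width: 0.059
clock: 7.9
eef_pos: [0.5692, 0.2476, 0.2682]
ee_rot: [[-0.002, -0.076, 0.997], [-0.001, 0.997, 0.076], [-1.0, -0.001, -0.002]]
wrist_force: [-0.0, 0.0, -0.4]
gripper_width: 0.059
[0.56923281 0.24729949 0.26855116] [ 0.99717662  0.07507862 -0.00140887] [ 1.30369206e+01  7.63124136e+00  8.99842635e+01 -1.68359760e-02
  8.24687275e+01  8.73337503e+00]
(np.float64(221.53095684803003), np.float64(316.3001876172608), np.int32(1599)) [0.56712618 0.24968151 0.221     ]
[{'position': [182.7, 356.9], 'p': 0.53}, {'position': [168.6, 333.1], 'p': 0.61}]
(np.float64(163.76315789473685), np.float64(339.6578947368421), np.int32(38)) [ 0.52537745 -0.10381999  0.194     ]
```

View pics/wrist5.png

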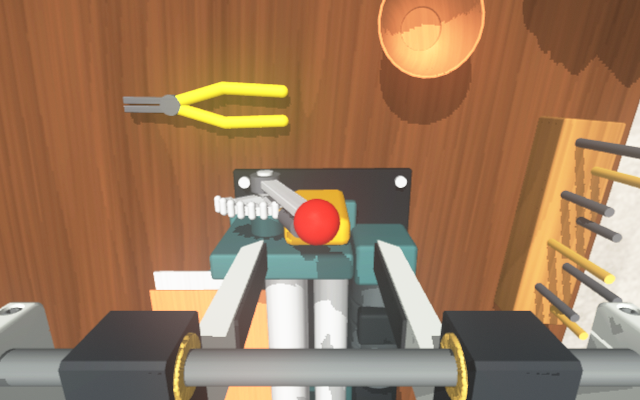

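The ball (row 221, col 316) is centred between the fingers, and triangulation gives about (0.567, 0.2495). The keeper knob measures (0.525, -0.104), within 2 mm of where it should be when shut. I'll descend and grip.

```bash
python3 -m creep '[[-0.05,0.05,0,0,95],[0,0,-0.6,0,95],[0,0,-0.6,0,95],[0,0,-0.5,0,95],[0,0,0,0,95]]' 45
python3 -m creep '[[0,0,0,0,180],[0,0,0,0,220],[0,0,0,0,255],[0,0,0,0,255],[0,0,0,0,255]]' 45
python3 -c "
from h import *
c=cap('wrist');save(c,'pics/wrist6.png');s=readout.read_state();print(s['eef_pos'],s['wrist_force'],s['gripper_width'])"
```

```text
clock: 8.78
eef_pos: [0.5663, 0.25, 0.1995]
ee_rot: [[-0.004, -0.077, 0.997], [-0.001, 0.997, 0.077], [-1.0, -0.001, -0.004]]
wrist_force: [-0.2, -1.0, 0.1]
gripper_width: 0.0589
clock: 9.4
eef_pos: [0.5665, 0.2503, 0.2023]
ee_rot: [[-0.002, -0.077, 0.997], [-0.0, 0.997, 0.077], [-1.0, -0.0, -0.002]]
wrist_force: [-5.9, 0.1, 4.2]
gripper_width: 0.0298
[0.56648425 0.25029802 0.20230245] [-5.50193057 -0.52529817  4.04989737] 0.03040409269699114
```

View pics/wrist6.png

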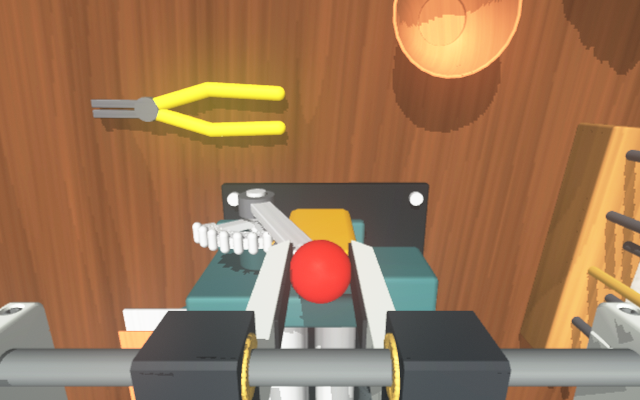

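The fingers hold the ball (row 271, col 321) fore and aft. I'll draw it two clicks along the arc, then check.

```bash
python3 -m creep '[[-0.32,-0.025,0.12,0,255],[-0.325,-0.026,0.09,0,255],[-0.335,-0.026,0.05,0,255],[-0.335,-0.027,0.02,0,255],[0,0,0,0,255]]' 50
cat > l.py <<'E'
from h import *
s=readout.read_state();e=s["eef_pos"];b=np.array(e)+[0,0,.019]
p=np.array([.5138,.244]);ex=np.array([.99685,.0793])
f=-(b[:2]-p)@ex;print("tcp",np.round(e,4),"F",np.round(s["wrist_force"],1),"w",round(float(s["gripper_width"]),4))
print("grasp fwd",round(f,4),"deg from x",round(np.degrees(np.arcsin(f/.13))+24,1))
S=cap("side");r=blob(S,-9,5,170,(170,240,240,320));q=w(S,*r[:2],z=.219+.0)
T=cap("top");t=blob(T,-9,5,170,(160,215,235,270))
for n,c,k in(("side",S,r),("top",T,t)):
    if k is None: continue
    for z in(.219,.230):
        q=w(c,*k[:2],z=z);f=-(q[:2]-p)@ex;print(n,k[2],z,np.round(q,4),"deg",round(np.degrees(np.arcsin(f/.13))+24,1))
c=cap("wrist");k=blob(c,-9,4,170,(150,400,200,440));q=w(c,*k[:2],z=e[2]+.02);print("wrist",k,np.round(q-b,4))
E
python3 l.py
```

```text
clock: 10.07
eef_pos: [0.5201, 0.2466, 0.2187]
ee_rot: [[0.018, -0.077, 0.997], [0.003, 0.997, 0.077], [-1.0, 0.001, 0.018]]
wrist_force: [6.8, 0.1, 11.4]
gripper_width: 0.0301
tcp [0.5201 0.2466 0.2187] F [ 6.8  0.1 11.4] w 0.0301
grasp fwd -0.0065 deg from x 21.1
side 52 0.219 [0.5354 0.2335 0.219 ] deg 14.8
side 52 0.23 [0.526  0.2452 0.23  ] deg 18.6
wrist (np.float64(266.47052401746726), np.float64(320.1815866084425), np.int32(2748)) [0.0003 0.0027 0.001 ]
```

```bash
python3 -m creep '[[0,0,-0.1,0,255],[0,0,-0.05,0,255],[0,0,0,0,255],[0,0,0,0,255]]' 20; python3 l.py
```

```text
clock: 10.72
eef_pos: [0.5235, 0.2475, 0.2174]
ee_rot: [[0.026, -0.077, 0.997], [0.005, 0.997, 0.077], [-1.0, 0.003, 0.026]]
wrist_force: [7.8, -0.8, 23.0]
gripper_width: 0.0314
tcp [0.5235 0.2475 0.2174] F [ 7.8 -0.8 23. ] w 0.0314
grasp fwd -0.0099 deg from x 19.6
side 49 0.219 [0.5393 0.2335 0.219 ] deg 13.1
side 49 0.23 [0.5298 0.2452 0.23  ] deg 16.9
wrist (np.float64(268.5877697841727), np.float64(320.2794964028777), np.int32(2780)) [0.0001 0.0016 0.001 ]
```

```bash
python3 - <<'E'
from h import *
S=cap("side");W=cap("wrist")
a=cv2.resize(S["image"][165:255,230:330],(480,432),interpolation=cv2.INTER_CUBIC);b=cv2.resize(W["image"][150:330,240:400],(320,360),interpolation=cv2.INTER_CUBIC)
im=np.zeros((432,800,3),np.uint8);im[:,:480]=a;im[:360,480:]=b;cv2.imwrite("pics/m7.png",im[:,:,::-1])
E
```

```text
(no output)
```

View pics/m7.png

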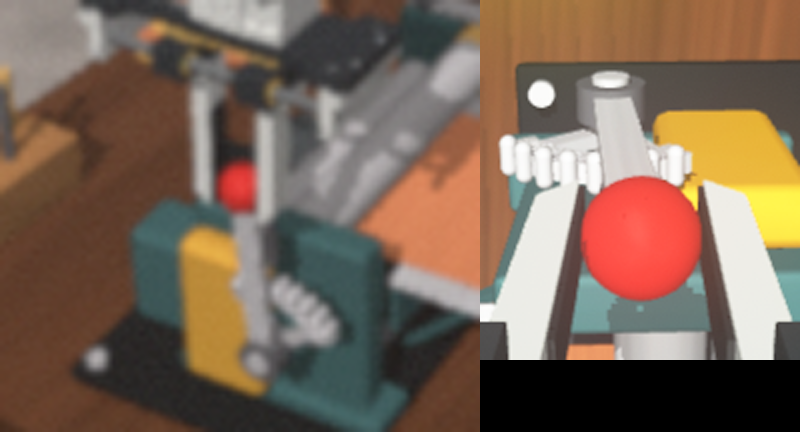

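The ball sits low in the pads (side crop, row 187), only about 12 mm above the tips. It has rolled on the rear pad as the lever turned. Easing the grip under the downward push should let the fingers slide back down.

```bash
python3 -m creep '[[0,0,0,0,255],[0,0,0,0,255],[0,0,0,0,255]]' 10; python3 l.py
```

```text
clock: 11.35
eef_pos: [0.5206, 0.2472, 0.2139]
ee_rot: [[0.018, -0.077, 0.997], [0.004, 0.997, 0.077], [-1.0, 0.003, 0.018]]
wrist_force: [4.3, 0.6, 15.9]
gripper_width: 0.0314
tcp [0.5206 0.2472 0.2139] F [ 4.3  0.6 15.9] w 0.0314
grasp fwd -0.007 deg from x 20.9
side 53 0.219 [0.5361 0.2341 0.219 ] deg 14.5
side 53 0.23 [0.5266 0.2458 0.23  ] deg 18.3
wrist (np.float64(271.77063273727646), np.float64(320.31602475928474), np.int32(2908)) [ 0.0005 -0.0002  0.001 ]
```

```bash
python3 -m creep '[[-0.22,-0.017,-0.01,0,255],[-0.22,-0.018,-0.03,0,255],[-0.23,-0.018,-0.03,0,255],[0,0,0,0,255]]' 12; python3 l.py
```

```text
clock: 12.0
eef_pos: [0.4908, 0.2448, 0.2084]
ee_rot: [[0.01, -0.077, 0.997], [0.003, 0.997, 0.077], [-1.0, 0.002, 0.01]]
wrist_force: [1.6, 0.3, 11.7]
gripper_width: 0.0314
tcp [0.4908 0.2448 0.2084] F [ 1.6  0.3 11.7] w 0.0314
grasp fwd 0.0228 deg from x 34.1
side 55 0.219 [0.5043 0.2341 0.219 ] deg 28.5
side 55 0.23 [0.4954 0.2457 0.23  ] deg 32.1
wrist (np.float64(275.3787483702738), np.float64(320.0143415906128), np.int32(3068)) [ 0.0007 -0.0021  0.001 ]
```

```bash
python3 -m creep '[[-0.17,-0.013,-0.03,0,255],[-0.17,-0.014,-0.04,0,255],[0,0,0,0,255]]' 12; python3 -c "
from h import *
import subprocess"; python3 l.py | head -4
python3 -m creep '[[-0.15,-0.012,-0.04,0,255],[-0.15,-0.012,-0.05,0,255],[0,0,0,0,255]]' 12;python3 l.py | head -4
```

```text
clock: 12.52
eef_pos: [0.4789, 0.2438, 0.2058]
ee_rot: [[0.014, -0.077, 0.997], [0.003, 0.997, 0.077], [-1.0, 0.002, 0.015]]
wrist_force: [6.1, 1.8, 7.4]
gripper_width: 0.0309
tcp [0.4789 0.2438 0.2058] F [6.1 1.8 7.4] w 0.0309
grasp fwd 0.0348 deg from x 39.5
side 52 0.219 [0.4885 0.2363 0.219 ] deg 35.5
side 52 0.23 [0.4798 0.2479 0.23  ] deg 39.0
clock: 13.05
eef_pos: [0.4654, 0.2427, 0.2008]
ee_rot: [[0.01, -0.077, 0.997], [0.002, 0.997, 0.077], [-1.0, 0.002, 0.01]]
wrist_force: [2.6, 0.9, 6.7]
gripper_width: 0.0316
tcp [0.4654 0.2427 0.2008] F [2.6 0.9 6.7] w 0.0316
grasp fwd 0.0484 deg from x 45.8
side 52 0.219 [0.4703 0.2414 0.219 ] deg 43.6
side 52 0.23 [0.462  0.2529 0.23  ] deg 47.1
```

```bash
python3 -m creep '[[-0.08,-0.006,-0.03,0,255],[-0.08,-0.006,-0.03,0,255],[-0.08,-0.006,-0.03,0,255],[0,0,0,0,255]]' 14; python3 l.py
```

```text
clock: 13.7
eef_pos: [0.4597, 0.2422, 0.1989]
ee_rot: [[0.021, -0.077, 0.997], [0.004, 0.997, 0.077], [-1.0, 0.002, 0.021]]
wrist_force: [12.9, 0.9, 3.6]
gripper_width: 0.0316
tcp [0.4597 0.2422 0.1989] F [12.9  0.9  3.6] w 0.0316
grasp fwd 0.054 deg from x 48.6
side 54 0.219 [0.4619 0.243  0.219 ] deg 47.5
side 54 0.23 [0.4537 0.2545 0.23  ] deg 51.0
wrist (np.float64(274.6334841628959), np.float64(319.63800904977376), np.int32(3094)) [ 0.0002 -0.0018  0.001 ]
```

```bash
python3 -m creep '[[-0.04,-0.003,-0.02,0,255],[-0.03,-0.003,-0.01,0,255],[0,0,0,0,255],[0,0,0,0,255],[0,0,0,0,255]]' 18; python3 l.py;python3 -m creep '[[0,0,0,0,255],[0,0,0,0,255],[0,0,0,0,255],[0,0,0,0,255],[0,0,0,0,255]]'; python3 -m creep '[[0,0,0,0,255],[0,0,0,0,255],[0,0,0,0,255],[0,0,0,0,255],[0,0,0,0,255]]'; python3 - <<'E'
from h import *
S=cap("side");W=cap("wrist");T=cap("top")
k=blob(S,3,16,170,(140,190,325,360));print("keeper",k and w(S,*k[:2],z=.194))
im=np.zeros((432,800,3),np.uint8);im[:,:480]=cv2.resize(S["image"][140:275,220:370],(480,432),interpolation=cv2.INTER_CUBIC);im[:360,480:]=cv2.resize(W["image"][150:330,240:400],(320,360));cv2.imwrite("pics/m8.png",im[:,:,::-1])
E
python3 l.py
```

```text
clock: 14.48
eef_pos: [0.4576, 0.2421, 0.1981]
ee_rot: [[0.022, -0.076, 0.997], [0.004, 0.997, 0.076], [-1.0, 0.003, 0.022]]
wrist_force: [13.2, 2.2, 4.9]
gripper_width: 0.0318
tcp [0.4576 0.2421 0.1981] F [13.2  2.2  4.9] w 0.0318
grasp fwd 0.0562 deg from x 49.6
side 59 0.219 [0.4595 0.2438 0.219 ] deg 48.6
side 59 0.23 [0.4513 0.2553 0.23  ] deg 52.2
wrist (np.float64(274.48756861478853), np.float64(319.4204068453342), np.int32(3097)) [ 0.     -0.0017  0.001 ]
clock: 15.25
eef_pos: [0.4576, 0.2421, 0.1981]
ee_rot: [[0.022, -0.076, 0.997], [0.004, 0.997, 0.076], [-1.0, 0.003, 0.023]]
wrist_force: [14.1, 0.9, 5.1]
gripper_width: 0.0315
clock: 15.88
eef_pos: [0.4576, 0.2421, 0.1981]
ee_rot: [[0.022, -0.076, 0.997], [0.004, 0.997, 0.076], [-1.0, 0.003, 0.022]]
wrist_force: [14.4, 1.6, 5.0]
gripper_width: 0.0314
keeper [ 0.52398349 -0.1007132   0.194     ]
tcp [0.4576 0.2421 0.1981] F [13.9  1.9  5.1] w 0.0316
grasp fwd 0.0561 deg from x 49.6
side 59 0.219 [0.4593 0.2437 0.219 ] deg 48.7
side 59 0.23 [0.4511 0.2552 0.23  ] deg 52.3
wrist (np.float64(274.50548741123305), np.float64(319.3999354422208), np.int32(3098)) [-0.     -0.0017  0.001 ]
```

View pics/m8.png

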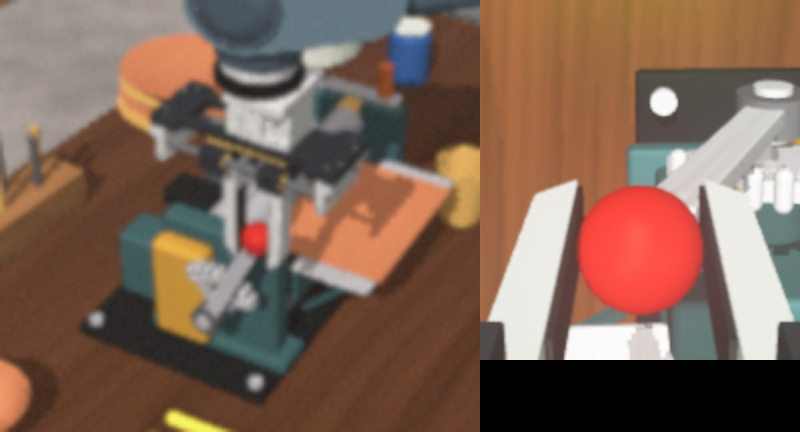

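The lever leans forward with the ball centred in the pads (wrist crop, about row 250, col 640). The keeper lies shut on the far frame, and the pose has held still for over a second. I'll hand in.

```bash
python3 -c "
from plant import ctrl;print(ctrl.finish_job())"
```

```text
the job is handed in; nothing more can be done
None
```

The keeper is shut past its catch. After that I drew the pinch lever to the fourth click, and the gripper was still holding it there when I handed the job in.

- **Keeper:** The bar lies parallel over the bearing. The knob left the pushing finger by itself, and its measured position is within about 2–3 mm of fully shut.
- **Lever:** It stands at about 49.6° from rest; the fourth click seats at 48° and a fifth begins past 54°. The side camera agrees at about 49° after correcting for its known offset. The pull rose sharply at about 36° and again at about 48°, as the third and fourth clicks should. The pose did not drift in the 1.4 s before I handed in.
- **Mid-pull correction:** Partway through, the ball rolled low in the pads. I eased the grip under a slight downward push to re-centre it, and never let go of the lever.
- **Check that disagreed:** At the end the wrist force read about 14 N, against the 9–10 N expected. I think a fingertip is bearing on the lever bar, but I did not confirm that.
- **Bystanders:** I did not measure the other things again at the end. The path went above them, and no contact showed in the forces I read along the way.

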